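Lay the glove carton down in its taped place

ROBOT

A 6-joint arm with a two-finger parallel gripper is mounted at the origin on the work surface. World frame = base frame: x ahead of the robot, y to its left, z up, the work surface at z = 0. Lengths are in m, angles in rad, forces in N, time in s.
With the tool pointing down it reaches from about 0.225 to 0.725 m from the base axis. Payload 3.1 kg.
Tool frame: the origin (TCP) lies on the centre line of the jaws, within the pads' length; the fingertips stand 19 mm ahead of it and the grasp point (between the pads) is the TCP (manip.finger_overhang is the distance from the TCP to the fingertips, in m); z points along the fingers, y is the line along which they close (so a half turn about z gives the same grasp; the last joint's range is limited). The gripper opens to 85 mm and grips with 20 to 120 N. Pads are 22 mm wide; open, the fingers measure 114 mm over their backs; the gripper's body (76 mm by 85 mm) begins 54 mm behind the grasp point. The pads swing forward as they close: fully open they stand 13 mm farther back than shut.
Start: joints at [-1.338, 0.048, 0.099, 1.622, 0, 1.443], TCP at [0.185, -0.491, 0.25] pointing down, gripper open.
Joint ranges: [-2.91, 2.91], [-0.99, 1.94], [-1.21, 1.42], [-2.12, 2.29], [-1.49, 1.47], [-3.14, 3.14]. Speed limits (rad/s): [2.79, 2.79, 3.14, 3.14, 3.14, 3.14].

INTERFACE

Orientations are given as a 3x3 rotation matrix whose columns are the frame's x, y, z axes.
In Python, from plant import manip, vision, nets gives the robot as it stands.
- The arm moves only by the tool drive_tool, never from a script. Its argument "moves" is one flat list of numbers, 6 for each row, row after row: the shift along the tool's x, y, z in units of 25 mm (1.0 is 25 mm), then the turn, a rotation vector about the tool's x, y, z in units of 5 degrees (1.0 is 5 degrees). A call has exactly 5 rows; each row shifts and turns the commanded pose from where the row before left it, along the tool's axes as they then stand; what a row does not reach is not made up. A row lasts 1/12 s, in which the tool goes at most 41.7 mm and 7.16 degrees, less where a joint would pass 70% of its speed; a pose out of reach is approached as far as the arm can. A call is refused whole if a number of a shift passes 1 or a number of a turn 1, either way. A call with a gripper value outside its range is refused whole. "claw" is the finger opening in mm, from 0 to 85.4, set as the call begins (left out, the last holds). The fingers move at their own pace and stop on an object; "newtons" is the grip in N (left out, the last holds). Time passes only in rows, so rows that do not move let the fingers close, or fill a call up. It gives the time, the measured TCP pose, the force, the opening and the grip force at its end, in the units of the state.
- manip.read_state(): the state, without advancing time (a new reading comes with each control period).
- vision.camera(name): name is "scene" or "top" or "wrist"; returns (picture, depth): 384x512x3 uint8, blue, green, red; 384x512 float32, m along the optical axis (not along the pixel's ray), 0 where there is no reading.
- vision.calibration(name): a dict with "intrinsics" (3x3 intrinsics, pixels), "dist_coeffs" ([k1, k2, p1, p2, k3] as OpenCV has them; the pictures are not rectified), "origin" and "orientation" of the camera in the world. Camera axes: x right, y down, z forward; pixel columns grow to the right and rows downward; lengths in m; the calibration is good to about 2 mm. A picture is of the moment at which its call begins: read the wrist's pose just before it. calibration takes no time and is no camera call; for the wrist camera it gives the pose at the moment of the call.
- manip.job_done(): hands the job in; it is judged then, once.
Trained networks look in the newest picture that a camera, given by its name, has taken for a name from the list of things; names that differ only in an ending like _2 or _b are one class to them, and where a whole thing is asked for, a point or a joint stands for the part that bears it (a point fixed in the world has none). Each returns a list of dicts, best first, with "conf" (0 to 1); they miss things now and then, are a little off and sometimes report something else, mostly with a low value. They report only what shows in the picture. A call takes as long as a camera call. They do not tell look-alikes from the thing itself.
- nets.recognise(label, camera): "rect" ([centre column, centre row, width, height] in pixels, round what is visible of it).
- nets.trace(label, camera): "mask" (384x512 bool, what is visible of it) and "rect" ([centre column, centre row, width, height] in pixels, round what is visible of it).
- nets.mark_of(label, camera): "xy" ([column, row] in pixels: a listed point, or the origin of a listed thing).
The state is a dict: "time_s": time; "qpos": joint angles; "joint_vel": joint speeds; "tau": joint torques, N m; "eef_pos": TCP position; "eef_rot": TCP orientation; "ft_force": force on the tool from outside, world axes, zero at the start; "ft_torque": the same for the moment, N m; "opening": opening from 0.0 (shut) to 1.0 (fully open); "grip_force": force on a finger pad.
Only numpy, scipy, OpenCV 4.12 (cv2) and the standard library are available. Lean on these libraries where they do the work, as an engineer would, in place of code of your own. Each camera call takes 0.05 s, during which the arm holds its last target. There are 200 camera calls.

TASK

An empty glass Petri dish has been left in the place taped out on the bench for the glove carton, which stands on its end there. With your fingertips push the dish along the bench until it is out of the taped outline, then push the glove carton high up on the side with the opening so that it topples and lies flat inside the outline with its opening upwards. Do not lift or carry either of them, do not let the carton touch the dish, and leave everything else on the bench where it is.

Things in the scene. Friction and masses are not known exactly. Their poses are not given: they have to be found in the camera images.
- place: The carton's place: a rectangle of flat black tape stuck on the bench. Origin at the rectangle's centre on the bench; x along its length, pointing from the end where the carton stands to the far, free end; y across it; z up. Inside the tape it measures 290 mm (x) by 184 mm (y); 328 x 222 mm outside.
- carton: Pale-grey carton of gloves, 0.3 to 0.6 kg, standing on end, partly on the tape at the outline's -x end. 70 mm thick (its x), 120 wide (y), 220 tall (z). Origin: centre of its underside. Its -x face has the oval opening and looks away from the outline. Its +x bottom edge is 15 to 45 mm inside the tape; pushed square near the top it tips about that edge without sliding and lands inside.
- carton_top (a point): Centre of the carton's top end, 220 mm above its origin along the carton's z.
- carton_opening (a point): Centre of the dark oval dispensing opening (34 x 119 mm, printed flat, no recess) on the carton's -x face, 35 mm from the carton's axis and 120 mm above its underside.
- dish: Open, empty clear-glass Petri dish lying in the outline on the bench, about 75 g, 90 mm outside diameter, 18 mm high, wall and floor 3 mm thick (84 mm inside). Origin at the centre of its underside. It slides freely on the bench.
- wipes: Bystander: low carton of wipes standing beside the glove carton, beyond it from the robot, 85 x 110 mm, 125 mm high, narrow slit on top. Origin at the centre of its underside.
- reagent: Bystander: brown glass bottle, 62 mm diameter, 135 mm tall, beside the outline on the side away from the robot. Origin at the centre of its underside.
- timer: Bystander: flat white lab timer, 62 x 70 mm, 20 mm high, lying behind the carton, on its opening side. Origin at the centre of its underside.
- spatula: Bystander: steel lab spatula with a black round handle, 185 mm long (its x), 12 mm wide and high, lying beside the outline on the robot's side. Origin at its middle, on the bench.
- washbottle: Bystander: white wash bottle, 68 mm diameter, 220 mm tall with a bent spout reaching 63 mm from its axis. Origin at the centre of its underside.
- beaker: Bystander: glass beaker, 68 mm diameter, 95 mm tall. Origin at the centre of its underside.
- tiprack: Bystander: grey pipette-tip rack, 84 x 122 mm, 59 mm high. Origin at the centre of its underside.
There are look-alikes about, which are no part of the job. What is shaped like the carton but green or purple is not meant.

How it is judged:
By the outcome, as a careful person would: the job done as asked, in the order asked, and still so for the second after the job is handed in, with the robot touching nothing.
It also fails if it takes over 51 s, if anything falls off the work surface, if the arm or the gripper's body presses on something with over 40 N, if the wrist force passes 120 N, or if a joint passes its speed limit or range.

## Working session

There is one attempt and no reset: what is moved stays moved. The work goes in short steps, Python scripts to look and compute and a tool call to move; the robot and the scene stay as the last step left them, time stands still between calls to the robot, and variables do not carry over. Pictures are saved under pics/ and viewed, at most 10 in all, crops included, and the job is handed in when it is done.

Besides the shell and the picture viewer there is one more tool, called after "Request:" as name(argument=value, ...) on one line, values as JSON. drive_tool: Moves the arm, as the interface text tells. Its arguments: {"type":"object","properties":{"moves":{"type":"array","items":{"type":"number"}},"claw":{"type":"number"},"newtons":{"type":"number"}},"required":["moves"]}

```bash
mkdir -p pics
cat > h.py <<'E'
import numpy as np, cv2
from plant import manip, vision, nets
def world(cal,uv,depth=None,z=None):
    K=np.array(cal["intrinsics"]);d=np.array(cal["dist_coeffs"]);R=np.array(cal["orientation"]);o=np.array(cal["origin"])
    p=cv2.undistortPoints(np.array(uv,float).reshape(-1,1,2),K,d).reshape(-1,2)
    r=np.c_[p,np.ones(len(p))]
    if depth is not None: return o+(r*np.array(depth).reshape(-1,1))@R.T
    w=r@R.T; return o+w*((z-o[2])/w[:,2])[:,None]
E
python3 - <<'E'
from h import *
ims=[]
for c in ("scene","top"):
    im,d=vision.camera(c); cv2.imwrite(f"pics/{c}0.png",im); np.savez(f"{c}0.npz",im=im,d=d)
    cal=vision.calibration(c); print(c,np.round(cal["origin"],3),np.round(cal["orientation"],2).tolist())
    for l in ["carton","dish","place","carton_opening","carton_top"]:
        f=nets.mark_of if l.startswith("carton_") or l=="place" else nets.trace
        for r in f(l,c)[:4]:
            print(l,round(r["conf"],2),np.round(r.get("rect",r.get("xy")),1))
print(manip.read_state()["time_s"])
E
```

```text
scene [ 1.048 -0.645  0.995] [[0.77, 0.45, -0.45], [0.63, -0.55, 0.54], [-0.01, -0.7, -0.71]]
carton 0.96 [234.4 238.3  46.4  69.2]
carton 0.88 [169.4 259.5  57.8  79.7]
carton 0.79 [135.4 215.   53.8  68.2]
carton 0.21 [295.2 268.6  48.6  48.8]
dish 0.81 [269.9 215.9  26.8  23.1]
carton_opening 0.61 [230.3 242.7]
carton_opening 0.6 [178.5 261.6]
carton_top 0.8 [235.6 213.4]
carton_top 0.73 [164.8 234.4]
carton_top 0.73 [127.3 194.7]
top [0.436 0.026 1.552] [[-0.02, -1.0, 0.06], [-1.0, 0.02, -0.0], [0.0, -0.06, -1.0]]
carton 0.72 [376.  204.1  59.4  30.4]
carton 0.64 [364.4 275.6  60.8  42.9]
carton 0.61 [320.5 176.4  42.3  44.8]
dish 0.77 [249.6 189.2  25.5  30.3]
carton_opening 0.89 [357.6 282.4]
carton_top 0.82 [383.6 201.9]
carton_top 0.73 [319.5 169.9]
carton_top 0.63 [368.8 276.2]
0.6
```

Run:
```python
import cv2
a=cv2.imread("pics/scene0.png");cv2.imwrite("pics/s1.png",cv2.resize(a[130:330,90:390],None,fx=2.66,fy=2.66,interpolation=2)[:600,:800])
a=cv2.imread("pics/top0.png");cv2.imwrite("pics/t1.png",cv2.resize(a[110:320,170:450],None,fx=2.8,fy=2.8,interpolation=2))
```

```text
(no output)
```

View pics/s1.png

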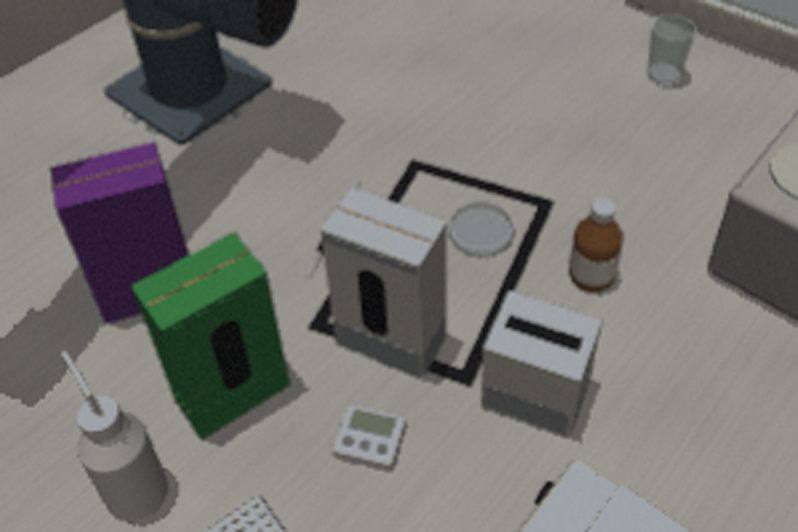

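View pics/t1.png

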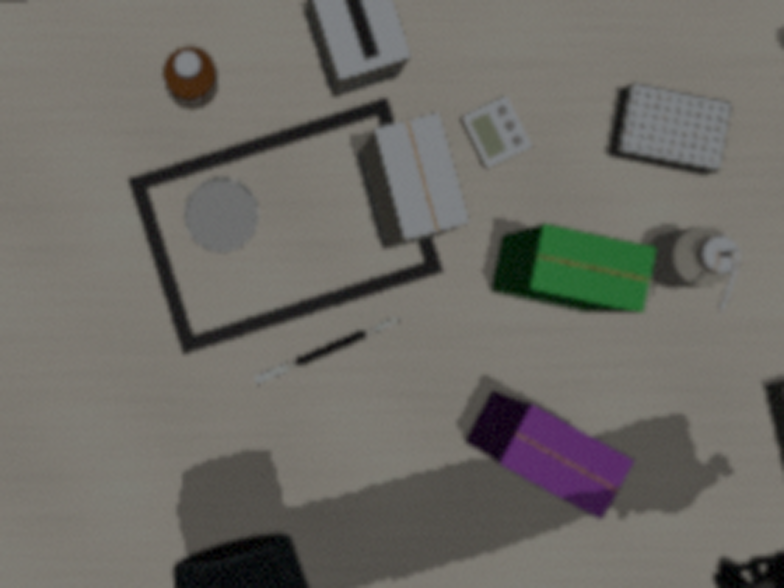

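Candidates for the carton: green (scene 169,260; top 364,276), purple (scene 135,215; top 376,204), and pale grey (scene 234,238; top 320,176). I choose the grey one: it stands on the tape end with its oval facing away from the outline. The low grey box with a slit (scene 295,268) is the wipes. The dish is at top 250,189. Next I measure these and check the grey carton in one close crop.

Run:
```python
from h import *
t=np.load("top0.npz");im,d=t["im"],t["d"];cal=vision.calibration("top")
vv,uu=np.mgrid[0:384,0:512]
W=world(cal,np.c_[uu.ravel(),vv.ravel()],depth=d.ravel()).reshape(384,512,3)
Wz=world(cal,np.c_[uu.ravel(),vv.ravel()],z=0).reshape(384,512,3)
m=(im.max(2)<60)&(np.abs(W[...,2])<.015)
m[:, :210]=0; m[:,335:]=0; m[:140]=0; m[240:]=0
n,l,st,_=cv2.connectedComponentsWithStats(m.astype(np.uint8),connectivity=8)
k=1+np.argmax(st[1:,4]); tp=Wz[l==k][:,:2]; print("tape",st[k])
# fit rectangle 309x203 centreline
from scipy.optimize import least_squares
def res(p):
    c,s=np.cos(p[2]),np.sin(p[2]); q=(tp-p[:2])@np.array([[c,-s],[s,c]])
    a=np.abs(q)-[.1545,.1015]
    return np.minimum(np.abs(a[:,0])+10*np.maximum(a[:,1]-.01,0),np.abs(a[:,1])+10*np.maximum(a[:,0]-.01,0))
def sol(th): return least_squares(res,[tp[:,0].mean(),tp[:,1].mean(),th],loss="soft_l1",f_scale=.01)
r=min((sol(th) for th in (1.7,1.85,2.0)),key=lambda r:r.cost); p=r.x
print("place",np.round(p,4),np.degrees(p[2]),"meanres",np.abs(r.fun).mean())
R=np.array([[np.cos(p[2]),-np.sin(p[2])],[np.sin(p[2]),np.cos(p[2])]])
loc=lambda w:(np.array(w)-p[:2])@R
def blob(name,zlo,zhi,rect):
    x0,x1,y0,y1=rect;mm=np.zeros((384,512),bool);mm[y0:y1,x0:x1]=1
    mm&=(W[...,2]>zlo)&(W[...,2]<zhi); q=W[mm];b=cv2.minAreaRect((q[:,:2]*1000).astype(np.float32))
    c=np.array(b[0])/1000
    print(name,mm.sum(),"xy",np.round(c,4),"local",np.round(loc(c),4),"size",np.round(b[1],0),"ang",round(b[2],1),"z",np.round(np.median(q[:,2]),3))
    return q
q=blob("cartontop",.19,.25,(295,345,140,205))
blob("wipes",.10,.15,(270,320,105,145))
blob("reagent",.09,.16,(220,255,110,150))
blob("timer",.010,.04,(330,365,140,175))
blob("green",.19,.25,(345,410,185,225))
blob("purple",.19,.25,(330,405,240,300))
for r in nets.trace("dish","top")[:1]:
    mk=r["mask"]; (c,ra)=cv2.minEnclosingCircle(np.argwhere(mk)[:,::-1].astype(np.float32)); u=np.argwhere(mk).mean(0)[::-1]
    w=world(cal,[c,u],z=.009)[:,:2]; print("dish",w,ra,loc(w))
for r in nets.trace("spatula","top")[:2]:
    mk=r["mask"];w=Wz[mk][:,:2];b=cv2.minAreaRect((w*1000).astype(np.float32));print("spatula",r["conf"],b,loc(np.array(cv2.boxPoints(b))/1000).round(3).tolist())
np.save("place.npy",p)
a=cv2.imread("pics/scene0.png")[190:290,190:320];cv2.imwrite("pics/c1.png",cv2.resize(a,None,fx=5,fy=5,interpolation=2))
print(manip.read_state()["eef_rot"])
```

```text
tape [ 217  146  110   90 1112]
place [ 0.5347 -0.0213  1.8607] 106.61222211176887 meanres 0.003529855732717869
cartontop 1046 xy [ 0.5692 -0.1566] local [-0.1395  0.0056] size [120.  71.] ang 13.9 z 0.219
wipes 906 xy [ 0.7513 -0.1058] local [-0.1429 -0.1834] size [110.  87.] ang 16.7 z 0.124
reagent 203 xy [0.7051 0.0877] local [ 0.0557 -0.1944] size [51. 51.] ang 52.0 z 0.103
timer 384 xy [ 0.6401 -0.2754] local [-0.2736 -0.0283] size [69. 63.] ang 25.6 z 0.019
green 1077 xy [ 0.4709 -0.3321] local [-0.2796  0.15  ] size [123.  71.] ang 76.6 z 0.219
purple 1088 xy [ 0.2722 -0.2985] local [-0.1906  0.3308] size [123.  71.] ang 59.9 z 0.219
dish [[0.54749879 0.05489431]
 [0.54715865 0.05446718]] 13.467477798461914 [[ 0.06935612 -0.03400031]
 [ 0.06904406 -0.03355224]]
spatula 0.56 ((385.56756591796875, -75.68719482421875), (14.906058311462402, 83.82766723632812), 25.45363998413086) [[0.031, 0.172], [-0.052, 0.159], [-0.05, 0.145], [0.033, 0.158]]
spatula 0.16 ((586.6182250976562, -172.05670166015625), (154.220947265625, 112.56907653808594), 13.964497566223145) [[-0.1, 0.068], [-0.212, 0.073], [-0.219, -0.081], [-0.107, -0.086]]
[[ 9.35621202e-01  3.53005618e-01  8.07930660e-06]
 [ 3.53005618e-01 -9.35621202e-01 -3.13550140e-05]
 [-3.50932554e-06  3.21884565e-05 -9.99999999e-01]]
```

View pics/c1.png

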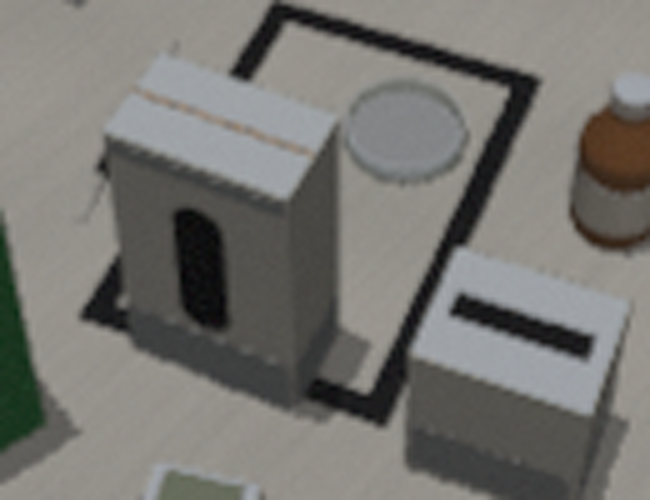

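The crop shows the pale-grey carton with its oval at crop (200,268), which is scene (230,243), on the face away from the outline. The dish is at crop (406,130), and its +x side looks free. Before moving I check the destination for clearance.

```bash
cat >> h.py <<'E'
def go(xy,z,ang):
    s=manip.read_state();R=np.array(s["eef_rot"]);p=np.array(s["eef_pos"])
    a=np.degrees(np.arctan2(R[1,0],R[0,0])); d=R.T@(np.r_[xy,z]-p)/.025
    print("t",round(s["time_s"],2),"pos",p.round(4),"ang",round(a,2),"shift units",d.round(2),"turnz units",round(-(ang-a)/5,2),"tilt",R[:,2].round(3),"F",np.round(s["ft_force"],1))
pl=np.load("place.npy")
PR=np.array([[np.cos(pl[2]),-np.sin(pl[2])],[np.sin(pl[2]),np.cos(pl[2])]])
w_of=lambda l: pl[:2]+PR@np.array(l)
l_of=lambda w: (np.array(w)-pl[:2])@PR
E
python3 - <<'E'
from h import *
s=manip.read_state();c=vision.calibration("wrist")
print("cam in tool",np.array(s["eef_rot"]).T@(np.array(c["origin"])-s["eef_pos"]),manip.finger_overhang)
t=np.load("top0.npz");d=t["d"];cal=vision.calibration("top");vv,uu=np.mgrid[0:384,0:512]
W=world(cal,np.c_[uu.ravel(),vv.ravel()],depth=d.ravel())
L=l_of(W[:,:2]);m=(L[:,0]>.15)&(L[:,0]<.33)&(abs(L[:,1]+.034)<.12)&(d.ravel()>0)
print("max z near dest",W[m,2].max(),m.sum())
print("dish start",w_of([0.0,-.034]),"end",w_of([.2,-.034]))
go(w_of([0.0,-.034]),.31,106.6)
E
```

```text
cam in tool [ 0.07018487 -0.00029288 -0.12224289] 0.019
max z near dest 0.011653812111612538 3816
dish start [ 0.56732691 -0.01156709] end [0.51014836 0.18008523]
t 0.7 pos [ 0.1853 -0.4912  0.2503] ang 20.67 shift units [ 21.07 -12.56  -2.39] turnz units -17.19 tilt [ 0. -0. -1.] F [-0.1 -0.3  0.4]
```

Request:
drive_tool(moves=[0, 0, -0.5, 0, 0, -1, 0, 0, -0.5, 0, 0, -1, 0, 0, -0.5, 0, 0, -1, 0, 0, -0.5, 0, 0, -1, 0, 0, -0.5, 0, 0, -1], claw=50)

```text
time_s: 1.12
eef_pos: [0.1853, -0.4912, 0.3134]
eef_rot: [[0.696, 0.718, 0.0], [0.718, -0.696, -0.0], [-0.0, 0.0, -1.0]]
ft_force: [0.1, -0.3, 0.2]
opening: 0.582
grip_force: 0.0
```

Request:
drive_tool(moves=[1, -0.1, 0, 0, 0, -1, 1, 0, 0, 0, 0, -1, 1, 0.1, 0, 0, 0, -1, 1, 0.16, 0, 0, 0, -1, 0.97, 0.25, 0, 0, 0, -1])

```text
time_s: 1.53
eef_pos: [0.265, -0.3928, 0.313]
eef_rot: [[0.327, 0.945, 0.0], [0.945, -0.327, -0.0], [-0.0, 0.0, -1.0]]
ft_force: [0.3, -0.5, -0.5]
opening: 0.586
grip_force: 0.0
```

Request:
drive_tool(moves=[0.94, 0.33, 0, 0, 0, -1, 0.91, 0.41, 0, 0, 0, -1, 0.87, 0.49, 0, 0, 0, -1, 0.83, 0.56, 0, 0, 0, -1, 0.77, 0.63, 0, 0, 0, -1])

```text
time_s: 1.95
eef_pos: [0.3428, -0.2951, 0.313]
eef_rot: [[-0.103, 0.995, 0.0], [0.995, 0.103, -0.0], [-0.0, 0.0, -1.0]]
ft_force: [-0.6, -0.1, 0.2]
opening: 0.585
grip_force: 0.0
```

```bash
python3 -c "
from h import *
go(w_of([0.0,-.034]),.31,106.6)"
```

```text
t 1.95 pos [ 0.3428 -0.2951  0.313 ] ang 95.91 shift units [10.36 10.1   0.12] turnz units -2.14 tilt [ 0. -0. -1.] F [-0.6 -0.1  0.2]
```

Request:
drive_tool(moves=[1, 1, 0, 0, 0, -1, 1, 1, 0, 0, 0, -1, 0.8, 1, 0, 0, 0, -0.14, 0.8, 1, 0, 0, 0, 0, 0.8, 1, 0, 0, 0, 0])

```text
time_s: 2.37
eef_pos: [0.4407, -0.1597, 0.313]
eef_rot: [[-0.282, 0.959, 0.001], [0.959, 0.282, -0.0], [-0.001, 0.0, -1.0]]
ft_force: [0.3, 0.3, 0.2]
opening: 0.584
grip_force: 0.0
```

Request:
drive_tool(moves=[0.8, 1, 0, 0, 0, 0, 0.8, 1, 0, 0, 0, 0, 0.8, 1, 0, 0, 0, 0, 0.8, 1, 0, 0, 0, 0, 0.5, 0.5, 0, 0, 0, 0])

```text
time_s: 2.78
eef_pos: [0.5233, -0.0379, 0.3124]
eef_rot: [[-0.284, 0.959, 0.001], [0.959, 0.284, 0.001], [0.001, 0.001, -1.0]]
ft_force: [-0.5, -0.9, -0.3]
opening: 0.583
grip_force: 0.0
```

```bash
python3 -c "
from h import *
go(w_of([0.0,-.034]),.31,106.6)"
```

```text
t 2.78 pos [ 0.5233 -0.0379  0.3124] ang 106.51 shift units [0.51 1.99 0.1 ] turnz units -0.02 tilt [ 0.001  0.001 -1.   ] F [-0.5 -0.9 -0.3]
```

Request:
drive_tool(moves=[0.25, 1, 0, 0, 0, 0, 0.25, 1, 0, 0, 0, 0, 0, 0, 1, 0, 0, 0, 0, 0, 1, 0, 0, 0, 0, 0, 1, 0, 0, 0])

```text
time_s: 3.2
eef_pos: [0.5672, -0.0141, 0.2371]
eef_rot: [[-0.283, 0.959, 0.001], [0.959, 0.283, -0.0], [-0.001, 0.001, -1.0]]
ft_force: [0.6, 0.1, 0.2]
opening: 0.588
grip_force: 0.0
```

Request:
drive_tool(moves=[0, 0, 1, 0, 0, 0, 0, 0, 1, 0, 0, 0, 0, 0, 1, 0, 0, 0, 0, 0, 1, 0, 0, 0, 0, 0, 0, 0, 0, 0])

```text
time_s: 3.62
eef_pos: [0.5621, -0.0139, 0.1312]
eef_rot: [[-0.282, 0.959, -0.011], [0.959, 0.282, 0.002], [0.005, -0.011, -1.0]]
ft_force: [-1.4, 0.6, -0.5]
opening: 0.584
grip_force: 0.0
```

```bash
python3 -c "
from h import *
go(w_of([0.0,-.034]),.026,106.6)
im,d=vision.camera('top')
for r in nets.trace('dish','top')[:2]:
    mk=r['mask'];u=np.argwhere(mk).mean(0)[::-1];print(r['conf'],r['rect'],l_of(world(vision.calibration('top'),[u],z=.009)[0,:2]))
im,d=vision.camera('scene');cv2.imwrite('pics/s2.png',cv2.resize(im[130:330,140:390],None,fx=3,fy=3,interpolation=2))"
```

```text
t 3.62 pos [ 0.5621 -0.0139  0.1312] ang 106.37 shift units [0.01 0.27 4.21] turnz units -0.05 tilt [-0.011  0.002 -1.   ] F [-1.4  0.6 -0.5]
0.68 [246.8, 186.1, 15.9, 29.8] [ 0.08150044 -0.04130257]
```

View pics/s2.png

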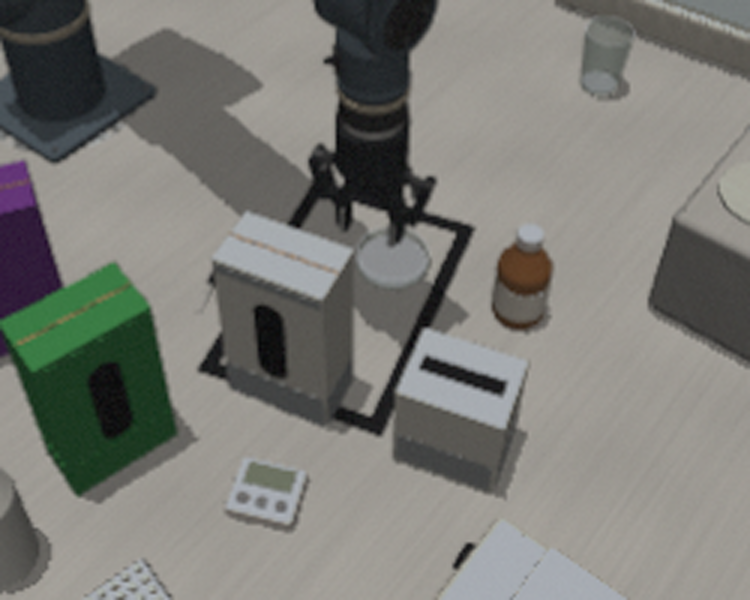

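The picture shows the gripper above the bench between the carton and the dish. The dish, at (393,258), is untouched, so I descend.

Request:
drive_tool(moves=[0, 0.27, 0.9, 0, 0, 0, 0, 0, 0.9, 0, 0, 0, 0, 0, 0.9, 0, 0, 0, 0, 0, 0.7, 0, 0, 0, 0, 0, 0.4, 0, 0, 0])

```text
time_s: 4.18
eef_pos: [0.5735, -0.0128, 0.0432]
eef_rot: [[-0.282, 0.959, 0.001], [0.959, 0.282, -0.0], [-0.001, 0.001, -1.0]]
ft_force: [-0.4, 0.1, 0.2]
opening: 0.585
grip_force: 0.0
```

```bash
python3 -c "
from h import *
go(w_of([0.0,-.034]),.026,106.6)
go(w_of([0.18,-.034]),.026,106.6)"
```

```text
t 4.18 pos [ 0.5735 -0.0128  0.0432] ang 106.37 shift units [ 0.12 -0.22  0.69] turnz units -0.05 tilt [ 0.001 -0.    -1.   ] F [-0.4  0.1  0.2]
t 4.18 pos [ 0.5735 -0.0128  0.0432] ang 106.37 shift units [ 7.32 -0.25  0.68] turnz units -0.05 tilt [ 0.001 -0.    -1.   ] F [-0.4  0.1  0.2]
```

Request:
drive_tool(moves=[0, -0.22, 0.65, 0, 0, 0, 0.15, 0, 0, 0, 0, 0, 0.25, 0, 0, 0, 0, 0, 0.25, 0, 0, 0, 0, 0, 0.25, 0, 0, 0, 0, 0])

```text
time_s: 4.6
eef_pos: [0.5627, 0.008, 0.0289]
eef_rot: [[-0.282, 0.959, 0.004], [0.959, 0.282, -0.0], [-0.001, 0.004, -1.0]]
ft_force: [-0.3, -0.9, 0.1]
opening: 0.587
grip_force: 0.4
```

Request:
drive_tool(moves=[0.3, 0, 0, 0, 0, 0, 0.35, 0, 0, 0, 0, 0, 0.35, 0, 0, 0, 0, 0, 0.35, 0, 0, 0, 0, 0, 0.35, 0, 0, 0, 0, 0])

```text
time_s: 5.02
eef_pos: [0.5489, 0.0492, 0.0268]
eef_rot: [[-0.282, 0.959, 0.0], [0.959, 0.282, -0.0], [-0.0, 0.0, -1.0]]
ft_force: [0.1, -1.0, 0.3]
opening: 0.587
grip_force: 0.4
```

```bash
cat > dish.py <<'E'
from h import *
im,d=vision.camera('top')
for r in nets.trace('dish','top')[:2]:
    mk=r['mask'];c,ra=cv2.minEnclosingCircle(np.argwhere(mk)[:,::-1].astype(np.float32));print(r['conf'],r['rect'],l_of(world(vision.calibration('top'),[c],z=.009)[0,:2]))
E
python3 -c "
from h import *
go(w_of([0.19,-.034]),.026,106.6)
import dish"
```

```text
t 5.02 pos [0.5489 0.0492 0.0268] ang 106.39 shift units [ 5.06 -0.01  0.03] turnz units -0.04 tilt [ 0. -0. -1.] F [ 0.1 -1.   0.3]
0.71 [295.6, 123.1, 35.9, 48.2] [-0.15389889 -0.19507692]
0.61 [227.2, 192.5, 5.8, 21.0] [ 0.14278475 -0.04272846]
```

Request:
drive_tool(moves=[0.4, 0, 0, 0, 0, 0, 0.4, 0, 0, 0, 0, 0, 0.4, 0, 0, 0, 0, 0, 0.4, 0, 0, 0, 0, 0, 0.4, 0, 0, 0, 0, 0])

```text
time_s: 5.53
eef_pos: [0.5345, 0.0972, 0.0264]
eef_rot: [[-0.282, 0.959, -0.0], [0.959, 0.282, 0.0], [0.0, -0.0, -1.0]]
ft_force: [0.6, 0.5, -0.6]
opening: 0.584
grip_force: 0.1
```

Request:
drive_tool(moves=[0.4, 0, 0, 0, 0, 0, 0.4, 0, 0, 0, 0, 0, 0.4, 0, 0, 0, 0, 0, 0.4, 0, 0, 0, 0, 0, 0.4, 0, 0, 0, 0, 0])

```text
time_s: 5.95
eef_pos: [0.5206, 0.1451, 0.0265]
eef_rot: [[-0.282, 0.959, -0.0], [0.959, 0.282, 0.0], [0.0, -0.0, -1.0]]
ft_force: [-0.1, -0.4, 0.7]
opening: 0.587
grip_force: 0.1
```

Request:
drive_tool(moves=[0.4, 0, 0, 0, 0, 0, 0.35, 0, 0, 0, 0, 0, 0.3, 0, 0, 0, 0, 0, 0.2, 0, 0, 0, 0, 0, 0.1, 0, 0, 0, 0, 0])

```text
time_s: 6.37
eef_pos: [0.5112, 0.1772, 0.0266]
eef_rot: [[-0.283, 0.959, -0.0], [0.959, 0.283, -0.0], [0.0, -0.0, -1.0]]
ft_force: [-1.2, -1.1, -0.3]
opening: 0.586
grip_force: 0.2
```

Request:
drive_tool(moves=[-0.5, 0, 0, 0, 0, 0, -0.5, 0, -0.5, 0, 0, 0, 0, 0, -1, 0, 0, 0, 0, 0, -1, 0, 0, 0, 0, 0, -1, 0, 0, 0])

```text
time_s: 6.78
eef_pos: [0.5188, 0.1505, 0.1158]
eef_rot: [[-0.28, 0.96, 0.0], [0.96, 0.28, -0.001], [-0.001, -0.0, -1.0]]
ft_force: [-0.3, 0.5, -0.6]
opening: 0.589
grip_force: 0.0
```

Request:
drive_tool(moves=[0, 0, -1, 0, 0, 0, 0, 0, -1, 0, 0, 0, 0, 0, -1, 0, 0, 0, 0, 0, -1, 0, 0, 0, 0, 0, -1, 0, 0, 0])

```text
time_s: 7.2
eef_pos: [0.5189, 0.1507, 0.2416]
eef_rot: [[-0.28, 0.96, 0.002], [0.96, 0.28, -0.0], [-0.001, 0.001, -1.0]]
ft_force: [0.8, -0.5, 1.2]
opening: 0.584
grip_force: 0.0
```

Request:
drive_tool(moves=[0, 0, -1, 0, 0, 0, 0, 0, -1, 0, 0, 0, 0, 0, -1, 0, 0, 0, 0, 0, -0.5, 0, 0, 0, -0.5, -1, 0, 0, 0, 0])

```text
time_s: 7.62
eef_pos: [0.502, 0.1335, 0.3296]
eef_rot: [[-0.282, 0.959, 0.007], [0.959, 0.282, 0.002], [-0.0, 0.008, -1.0]]
ft_force: [-0.3, -0.7, 0.8]
opening: 0.585
grip_force: 0.0
```

Run:
```python
from h import *
c=np.radians(103.9);u=np.array([np.cos(c),np.sin(c)])
T=np.array([.5692,-.1566])-u*(.035+.05); print(T,l_of(T))
go(T,.32,103.9)
import dish
cv2.imwrite('pics/t2.png',cv2.resize(dish.im[110:320,170:450],None,fx=2.8,fy=2.8,interpolation=2))
```

```text
[ 0.58961938 -0.2391109 ] [-0.22441976  0.00969112]
t 7.62 pos [0.502  0.1335 0.3296] ang 106.38 shift units [-15.29  -0.84   0.38] turnz units 0.5 tilt [ 0.007  0.002 -1.   ] F [-0.3 -0.7  0.8]
0.58 [348.9, 157.1, 22.9, 21.6] [-0.274979   -0.02861793]
```

View pics/t2.png

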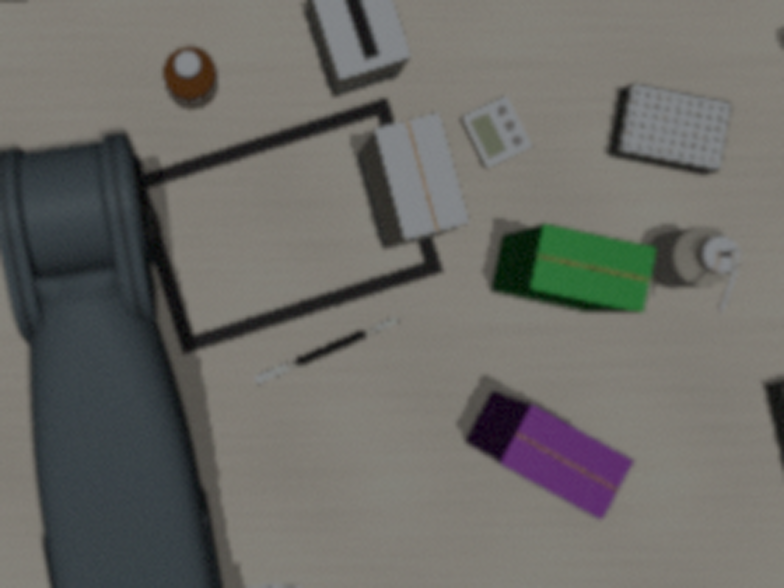

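The inside of the outline is now empty, and the dish is hidden under the arm at (70,200). The carton at (420,175) and the bystanders are unmoved. I travel at height over to the opening side and check the dish from there.

Request:
drive_tool(moves=[-1, -0.3, 0, 0, 0, 0.5, -1, -0.1, 0, 0, 0, 0, -1, 0, 0, 0, 0, 0, -1, 0, 0, 0, 0, 0, -1, 0, 0, 0, 0, 0])

```text
time_s: 8.13
eef_pos: [0.5195, 0.0073, 0.3275]
eef_rot: [[-0.238, 0.971, 0.001], [0.971, 0.238, -0.0], [-0.001, 0.001, -1.0]]
ft_force: [0.4, -0.1, -0.4]
opening: 0.586
grip_force: 0.0
```

Request:
drive_tool(moves=[-1, 0, 0, 0, 0, 0, -1, 0, 0, 0, 0, 0, -1, 0, 0, 0, 0, 0, -1, 0, 0, 0, 0, 0, -1, 0, 0, 0, 0, 0])

```text
time_s: 8.55
eef_pos: [0.5493, -0.1143, 0.3274]
eef_rot: [[-0.238, 0.971, 0.001], [0.971, 0.238, -0.001], [-0.001, 0.001, -1.0]]
ft_force: [1.2, 0.3, 0.2]
opening: 0.586
grip_force: 0.0
```

Request:
drive_tool(moves=[-1, 0, 0, 0, 0, 0, -1, 0, 0, 0, 0, 0, -1, 0, 0, 0, 0, 0, -1, 0, 0, 0, 0, 0, -1, 0, 0, 0, 0, 0])

```text
time_s: 8.97
eef_pos: [0.5789, -0.2357, 0.3273]
eef_rot: [[-0.238, 0.971, 0.001], [0.971, 0.238, -0.001], [-0.001, 0.001, -1.0]]
ft_force: [0.8, 0.2, 0.6]
opening: 0.587
grip_force: 0.0
```

Run:
```python
from h import *
go([.5896,-.2391],.205,103.9)
import dish
d=dish.d;cal=vision.calibration("top");vv,uu=np.mgrid[0:384,0:512]
```

```text
t 8.97 pos [ 0.5789 -0.2357  0.3273] ang 103.77 shift units [-0.23  0.38  4.89] turnz units -0.03 tilt [ 0.001 -0.001 -1.   ] F [0.8 0.2 0.6]
0.9 [198.9, 204.6, 24.5, 23.8] [ 0.247208   -0.03343873]
```

Request:
drive_tool(moves=[-0.2, 0.38, 0.9, 0, 0, 0, 0, 0, 1, 0, 0, 0, 0, 0, 1, 0, 0, 0, 0, 0, 1, 0, 0, 0, 0, 0, 0.9, 0, 0, 0])

```text
time_s: 9.48
eef_pos: [0.5891, -0.2357, 0.2057]
eef_rot: [[-0.239, 0.971, -0.0], [0.971, 0.239, 0.0], [0.0, -0.0, -1.0]]
ft_force: [0.3, -0.6, -0.4]
opening: 0.581
grip_force: 0.0
```

Run:
```python
from h import *
go([.5896,-.2391],.205,103.9)
im,d=vision.camera('scene');cv2.imwrite('pics/s3.png',cv2.resize(im[130:330,140:390],None,fx=3,fy=3,interpolation=2))
```

```text
t 9.48 pos [ 0.5891 -0.2357  0.2057] ang 103.83 shift units [-0.14 -0.01  0.03] turnz units -0.01 tilt [-0.  0. -1.] F [ 0.3 -0.6 -0.4]
```

View pics/s3.png

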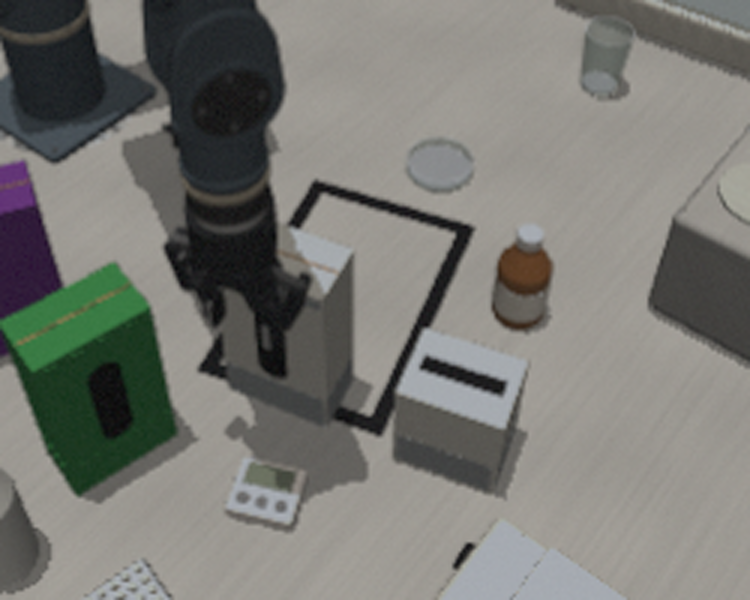

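The dish (440,163) lies clear beyond the far tape. The fingers stand behind the carton's opening face near its top, so I push gently.

Request:
drive_tool(moves=[0.3, 0, 0, 0, 0, 0, 0.3, 0, 0, 0, 0, 0, 0.3, 0, 0, 0, 0, 0, 0.3, 0, 0, 0, 0, 0, 0.25, 0, 0, 0, 0, 0])

```text
time_s: 9.95
eef_pos: [0.5819, -0.1998, 0.2093]
eef_rot: [[-0.24, 0.971, 0.004], [0.971, 0.24, -0.002], [-0.003, 0.003, -1.0]]
ft_force: [0.5, -0.9, 1.2]
opening: 0.586
grip_force: 0.5
```

Request:
drive_tool(moves=[0.25, 0, 0, 0, 0, 0, 0.25, 0, 0, 0, 0, 0, 0.25, 0, 0, 0, 0, 0, 0.25, 0, 0, 0, 0, 0, 0.25, 0, 0, 0, 0, 0])

```text
time_s: 10.37
eef_pos: [0.5734, -0.1694, 0.2065]
eef_rot: [[-0.24, 0.971, -0.0], [0.971, 0.24, 0.0], [0.0, -0.0, -1.0]]
ft_force: [1.0, -0.2, -0.1]
opening: 0.584
grip_force: 0.2
```

Request:
drive_tool(moves=[0.25, 0, 0, 0, 0, 0, 0.25, 0, 0, 0, 0, 0, 0.25, 0, 0, 0, 0, 0, 0.25, 0, 0, 0, 0, 0, 0.25, 0, 0, 0, 0, 0])

```text
time_s: 10.78
eef_pos: [0.5658, -0.139, 0.2064]
eef_rot: [[-0.24, 0.971, -0.0], [0.971, 0.24, 0.0], [0.0, -0.0, -1.0]]
ft_force: [-0.3, -1.1, 0.3]
opening: 0.585
grip_force: 0.0
```

Run:
```python
from h import *
im,d=vision.camera('scene');cv2.imwrite('pics/s4.png',cv2.resize(im[130:330,140:390],None,fx=3,fy=3,interpolation=2))
```

```text
(no output)
```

View pics/s4.png

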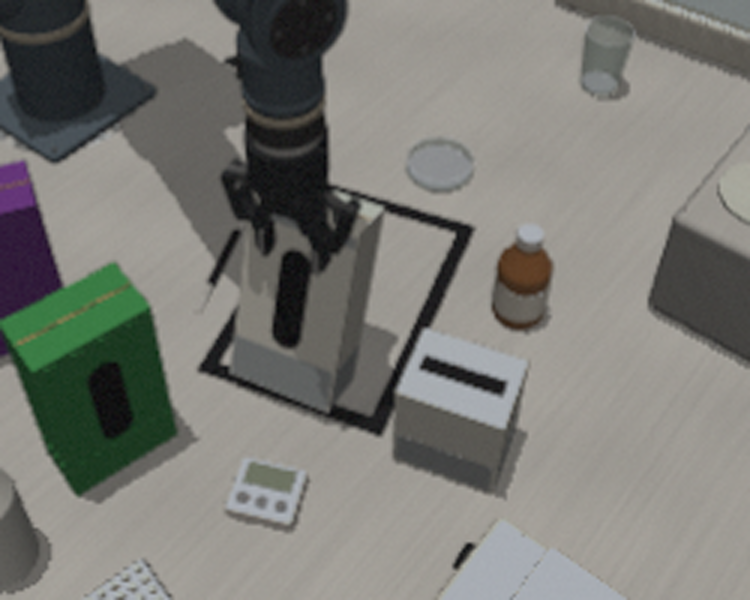

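The carton is tilting about its far bottom edge, with the opening at (290,300). I keep pushing.

Request:
drive_tool(moves=[0.25, 0, 0, 0, 0, 0, 0.2, 0, 0, 0, 0, 0, 0.2, 0, 0, 0, 0, 0, 0.2, 0, 0, 0, 0, 0, 0.2, 0, 0, 0, 0, 0])

```text
time_s: 11.25
eef_pos: [0.5597, -0.1138, 0.2065]
eef_rot: [[-0.24, 0.971, -0.0], [0.971, 0.24, 0.0], [0.0, -0.0, -1.0]]
ft_force: [-0.1, -0.2, 0.0]
opening: 0.585
grip_force: 0.0
```

Request:
drive_tool(moves=[0, 0, 0, 0, 0, 0, 0, 0, 0, 0, 0, 0, 0, 0, 0, 0, 0, 0, 0, 0, 0, 0, 0, 0, 0, 0, 0, 0, 0, 0])

```text
time_s: 11.67
eef_pos: [0.5598, -0.1145, 0.2065]
eef_rot: [[-0.239, 0.971, 0.0], [0.971, 0.239, -0.0], [-0.0, -0.0, -1.0]]
ft_force: [0.0, -0.4, -0.6]
opening: 0.588
grip_force: 0.0
```

Run:
```python
from h import *
im,d=vision.camera('scene');cv2.imwrite('pics/s5.png',cv2.resize(im[130:330,140:390],None,fx=3,fy=3,interpolation=2))
```

```text
(no output)
```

View pics/s5.png

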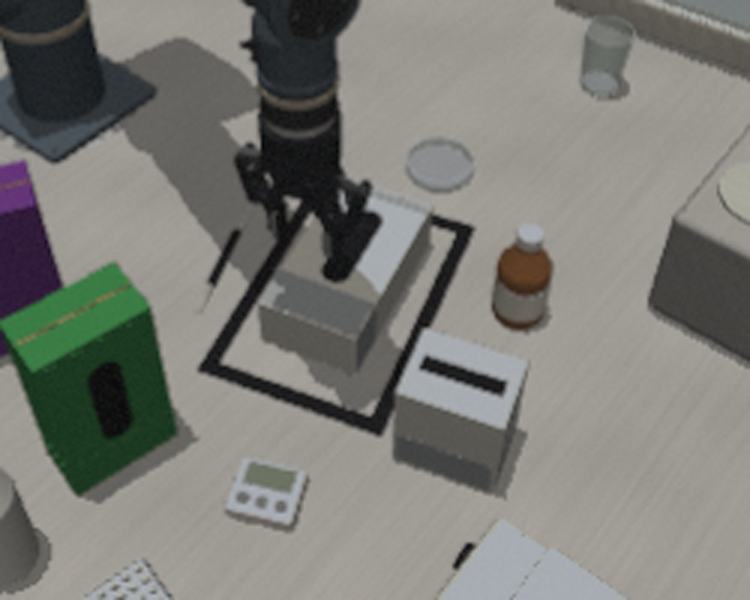

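The carton lies flat with its opening up at (352,245). I raise the arm, move it aside and measure.

Request:
drive_tool(moves=[0, 0, -1, 0, 0, 0, 0, 0, -1, 0, 0, 0, 0, 0, -1, 0, 0, 0, 0, 0, -1, 0, 0, 0, 0, 0, -1, 0, 0, 0])

```text
time_s: 12.13
eef_pos: [0.5596, -0.1144, 0.3327]
eef_rot: [[-0.239, 0.971, -0.0], [0.971, 0.239, -0.0], [-0.0, -0.0, -1.0]]
ft_force: [1.1, -0.2, -0.2]
opening: 0.584
grip_force: 0.0
```

Request:
drive_tool(moves=[-1, -1, 0, 0, 0, 0, -1, -1, 0, 0, 0, 0, -1, -1, 0, 0, 0, 0, -1, -1, 0, 0, 0, 0, -1, -1, 0, 0, 0, 0])

```text
time_s: 12.55
eef_pos: [0.4675, -0.2669, 0.3318]
eef_rot: [[-0.24, 0.971, 0.0], [0.971, 0.24, -0.0], [-0.001, 0.0, -1.0]]
ft_force: [-0.1, -0.9, -0.4]
opening: 0.585
grip_force: 0.0
```

Request:
drive_tool(moves=[-1, -1, 0, 0, 0, 0, -1, -1, 0, 0, 0, 0, -1, -1, 0, 0, 0, 0, -1, -1, 0, 0, 0, 0, 0, 0, 0, 0, 0, 0])

```text
time_s: 12.97
eef_pos: [0.3918, -0.3919, 0.3306]
eef_rot: [[-0.233, 0.973, -0.003], [0.973, 0.233, -0.002], [-0.002, -0.003, -1.0]]
ft_force: [0.3, 0.3, -0.3]
opening: 0.589
grip_force: 0.0
```

Run:
```python
from h import *
import dish
im,d=dish.im,dish.d
cal=vision.calibration("top");vv,uu=np.mgrid[0:384,0:512]
W=world(cal,np.c_[uu.ravel(),vv.ravel()],depth=d.ravel())
L=l_of(W[:,:2]);m=(abs(L[:,0])<.2)&(abs(L[:,1])<.12)&(W[:,2]>.055)&(W[:,2]<.09)
b=cv2.minAreaRect((L[m]*1000).astype(np.float32));print(b,cv2.boxPoints(b).round(),np.median(W[m,2]))
cv2.imwrite('pics/t3.png',cv2.resize(im[110:320,170:450],None,fx=2.8,fy=2.8,interpolation=2))
```

```text
0.6 [199.8, 202.5, 26.8, 27.8] [ 0.24742253 -0.0332421 ]
((8.145248413085938, -1.5831680297851562), (121.54586791992188, 220.16067504882812), 87.2898941040039) [[-105.  -57.]
 [ 115.  -67.]
 [ 121.   54.]
 [ -99.   64.]] 0.0693505635073306
```

View pics/t3.png

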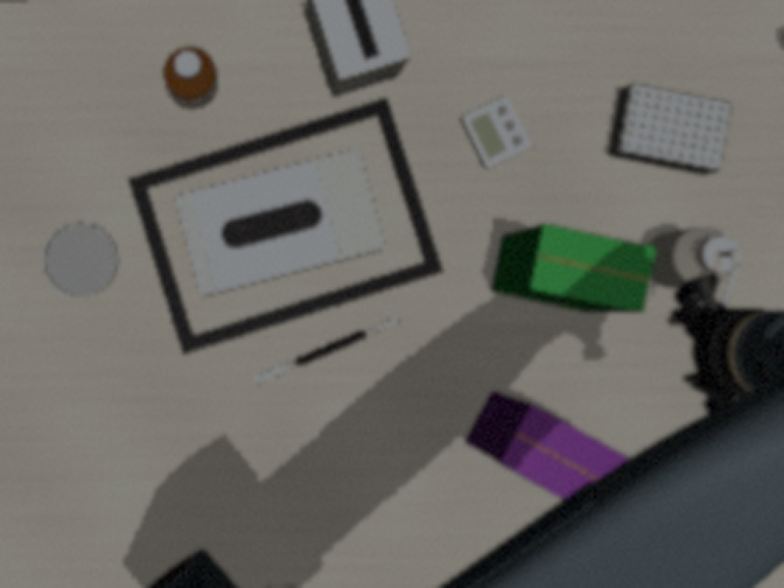

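The top view shows the carton flat inside the tape with its opening up at (272,222). The dish is outside at (82,259), and the bystanders are where they were.

```bash
python3 -c "
from plant import manip
print(manip.job_done())"
```

```text
the job is handed in; nothing more can be done
None
```

I handed the job in after about 13 s of the 51 s allowed: the dish sits about 38 mm beyond the far end of the taped outline, and the grey carton then toppled and lies flat inside the outline with its opening upwards; the bystanders look unmoved in the last picture.

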